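Hang the repaired fan back on the rack

ROBOT

A 6-joint arm with a two-finger parallel gripper is mounted at the origin on the work surface. World frame = base frame: x ahead of the robot, y to its left, z up, the work surface at z = 0. Lengths are in m, angles in rad, forces in N, time in s.
With the tool pointing down it reaches from about 0.325 to 0.775 m from the base axis. Payload 5.5 kg.
Tool frame: the origin (TCP) lies on the centre line of the jaws, within the pads' length; the fingertips stand 19 mm ahead of it and the grasp point (between the pads) is the TCP (bot.tip_extent is the distance from the TCP to the fingertips, in m); z points along the fingers, y is the direction in which the jaws open and shut (so a half turn about z gives the same grasp; the last joint's range is limited). The gripper opens to 88 mm and grips with 3 to 60 N. Pads are 20 mm wide; open, the fingers measure 115 mm over their backs; the gripper's body (75 mm by 178 mm) begins 61 mm behind the grasp point.
Start: joints at [-1.275, 0.091, 1.231, -0, 1.82, -0.057], TCP at [0.207, -0.563, 0.242] pointing down, gripper open.
Joint ranges: [-2.87, 2.87], [-0.86, 2.18], [0.17, 2.46], [-1.51, 4.65], [0.06, 2.69], [-2.65, 2.65]. Speed limits (rad/s): [2.57, 2.57, 3.01, 3.14, 3.14, 3.14].

INTERFACE

Orientations are given as a unit quaternion [w, x, y, z].
In Python, from rig import bot, read_camera, camera_params gives the robot as it stands.
- The arm moves only by the shell command python3 -m handwheel 'ROWS' [OPENING] [FORCE]. ROWS is JSON, a list of rows, each an object of numbers: "tx", "ty", "tz": the shift along the tool's x, y, z in mm; "spin": the turn about the tool's z in degrees. A call has 1 to 5 rows; each row shifts and turns the commanded pose from where the row before left it, along the tool's axes as they then stand; what a row does not reach is not made up. A row lasts 1/10 s, in which the tool goes at most 50 mm and 8.59 degrees, less where a joint would pass 70% of its speed; a pose out of reach is approached as far as the arm can. A call with a gripper value outside its range is refused whole. OPENING is the closure, from 0 (fully open) to 1 (shut), set as the call begins (- or left out, the last holds). The fingers move at their own pace and stop on an object; FORCE is the grip in N (left out, the last holds). Time passes only in rows, so rows that do not move let the fingers close. It gives the time, the measured TCP pose, the force and the opening at its end, in the units of the state.
- bot.observe(): the state, without advancing time (a new reading comes with each control period).
- read_camera(name): name is "side" or "top"; returns the picture (384x512x3 uint8, red, green, blue); there is no depth.
- camera_params(name): a dict with "K" (3x3 intrinsics, pixels), "R" (3x3) and "t" (3): a world point X has camera coordinates R X + t. Camera axes: x right, y down, z forward; pixel columns grow to the right and rows downward; lengths in m; the calibration is good to about 2 mm. A picture is of the moment at which its call begins. camera_params takes no time and is no camera call.
- bot.sign_off(): hands the job in, once; it reports no verdict.
The state is a dict: "time": time; "q": joint angles; "joint_velocities": joint speeds; "joint_efforts": joint torques, N m; "position": TCP position; "ee_rot": TCP orientation; "contact_force": force on the tool from outside, world axes, zero at the start; "ft_torque": the same for the moment, N m; "opening": opening from 0.0 (shut) to 1.0 (fully open).
Only numpy, scipy, OpenCV 4.12 (cv2) and the standard library are available. Lean on these libraries where they do the work, as an engineer would, in place of code of your own. Each camera call takes 0.05 s, during which the arm holds its last target.

TASK

Lift the fan by its hook tab out of the bench cradle and hang it in the one empty place on the rack, lowering it between the two hanging neighbours without dislodging them. Its hook must go over the panel's top edge and drop fully home into the notch of that place; feel for the notch gently, do not force it down, and leave the fan hanging there by itself with everything else left where it was.

Things in the scene. Friction and masses are not known exactly. Their poses are not given: they have to be found in the camera images.
- fan: The fan to hang, standing upright in the cradle: black square axial fan, 60 wide (y), 60 high (z), 25 mm thick (x), with a flat steel hook and grip tab rising from its back edge (its -x side), 155 mm tall in all, 0.11 to 0.22 kg. Origin: centre of the fan's underside (fan box x -12.5..12.5, y -30..30, z 0..60 mm); z up; the hook points to -x.
- fan_tab (a point): Grasp point, middle of the fan's steel grip tab, at (-7.5, 0, 138) mm in the fan's frame, axes as the fan's. The tab is 10 mm thick (x), 22 mm wide (y), 50 mm high (from 33 mm below to 17 mm above this point). Grasp from above, closing along the fan's x. The hook's roof lies 36 mm below this point.
- fan_hook (a point): Centre of the fan hook's mouth, on the flat underside of its roof, at (-18.5, 0, 96) mm in the fan's frame, axes as the fan's. The mouth is open downward and 12 mm wide (x); roof, tip and strap are 14.5 mm wide (y); the roof is 6 mm thick; the tip, on the -x side, reaches down 27 mm below this point and flares outward at its end.
- rack: Fixed upright steel panel, 8 mm thick (x), 320 mm long (y), top edge at z 120 mm, on two feet (120 x 16 x 10 mm, and 16 mm square posts, at y +-168 mm). Origin: centre of its underside on the bench; y along the panel, x out of the face where the fans hang. Places at y -117, -39, 39, 117 mm (+-1); three hold fans, one inner one is empty. Aluminium seats line the top edge.
- seat: Aluminium seat of the empty place, rigid. Origin: middle of the place on the panel's top edge; axes as rack. The seat's crest is 8 mm above it. A notch 16 mm wide (y), with square corners and its floor at the origin's height, is clamped off centre, its middle 2.5 to 10 mm from the origin along y, different each time and not measured: find it by feel. Pressing with over 25 N damages the seat.
- seat_mid (a point): Same point and axes as seat. With the hook home, fan_hook is level with this point (8 mm higher if it stands on the crest) and up to 2 mm off it along x (panel 8 mm, mouth 12 mm). With a hook centred here each neighbouring fan is 16 to 20 mm away from the fan's side.
- fan_1: The same fan module: 60 x 60 x 25 mm black fan on a steel hook; origin, axes and shape as fan, hanging upright on the rack in a notch of its own, its back against the panel. Loose: it only hangs by its hook. Not to be dislodged.
- fan_2: The same fan module: 60 x 60 x 25 mm black fan on a steel hook; origin, axes and shape as fan, hanging upright on the rack in a notch of its own, its back against the panel. Loose: it only hangs by its hook. Not to be dislodged.
- fan_3: The same fan module: 60 x 60 x 25 mm black fan on a steel hook; origin, axes and shape as fan, hanging upright on the rack in a notch of its own, its back against the panel. Loose: it only hangs by its hook. Not to be dislodged.
- cradle: Fixed grey plastic cradle in which the fan stands: base 90 x 100 mm, 3 mm thick, with a walled pocket 72 (y) x 37 mm (x) outside, 16 mm high, floor at z 4 mm, about 2 mm play round the fan. Origin: centre of its underside; axes as the fan's within a few hundredths of a rad.
- spool: Bystander: aluminium spool 52 mm across, 40 mm high; origin under its centre. Leave alone.
- jar: Bystander: amber glass jar 48 mm across, 75 mm high; origin under its centre. Leave alone.
- driver: Bystander: screwdriver lying on the bench; origin under its middle. Leave alone.
Mind the look-alikes: they are no part of the job. Leave any blue look-alike of the fan alone.

How it is judged:
By the outcome, as a careful person would: the job done as asked, in the order asked, and still so for the second after the job is handed in, with the robot touching nothing.
It also fails if it takes over 67 s, if anything falls off the work surface, if the arm or the gripper's body presses on something with over 40 N, if the wrist force passes 120 N, or if a joint passes its speed limit or range.

## Working session

There is one attempt and no reset: what is moved stays moved. The work goes in short steps, Python scripts to look and compute and a shell command to move; the robot and the scene stay as the last step left them, time stands still between calls to the robot, and variables do not carry over. Pictures are saved under pics/ and viewed, and the job is handed in when it is done.

```bash
ls; mkdir -p pics
python3 - <<'E'
from rig import bot, read_camera, camera_params
import cv2
for n in ("side","top"):
    im=read_camera(n); cv2.imwrite(f"pics/{n}0.png",im[:,:,::-1]); p=camera_params(n); print(n,p)
s=bot.observe(); print({k:s[k] for k in("time","position","ee_rot","contact_force","opening")})
E
```

```text
pics
side {'K': array([[488.33074596,   0.        , 259.32007188],
       [  0.        , 488.33074596, 187.28181759],
       [  0.        ,   0.        ,   1.        ]]), 'R': array([[-0.97446624, -0.22431342,  0.00995174],
       [-0.13449042,  0.54761647, -0.82585019],
       [ 0.17979954, -0.80610154, -0.56380177]]), 't': array([0.47979049, 0.15665636, 1.51801989])}
top {'K': array([[355.98050452,   0.        , 257.36729664],
       [  0.        , 355.98050452, 188.40903349],
       [  0.        ,   0.        ,   1.        ]]), 'R': array([[-0.00222849, -0.99999519, -0.00215878],
       [-0.99855654,  0.00234112, -0.05365969],
       [ 0.05366448,  0.00203608, -0.99855695]]), 't': array([-0.001995  ,  0.48549422,  0.97713599])}
{'time': 0.1, 'position': array([ 0.20726712, -0.56282768,  0.24062381]), 'ee_rot': array([-8.62318323e-04,  9.84477311e-01,  1.75509743e-01, -1.03478912e-04]), 'contact_force': array([ 0.62856206, -0.34434311,  0.94625076]), 'opening': 1.0008967649135014}
```

View pics/side0.png

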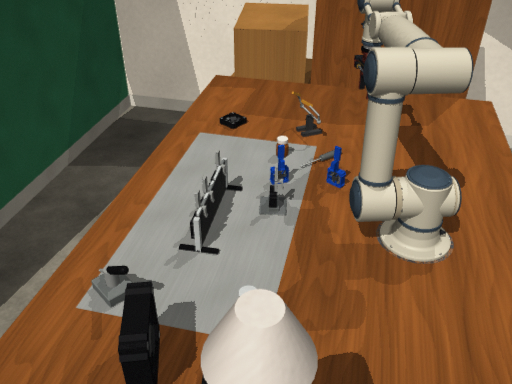

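View pics/top0.png

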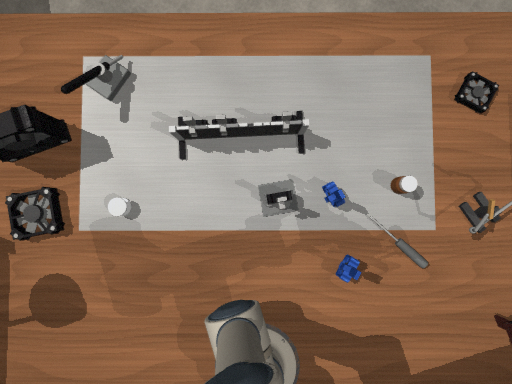

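Run:
```python
import cv2
t=cv2.imread("pics/top0.png"); s=cv2.imread("pics/side0.png")
cv2.imwrite("pics/t_rack.png",cv2.resize(t[95:170,165:315],None,fx=5,fy=5,interpolation=cv2.INTER_CUBIC))
cv2.imwrite("pics/t_fan.png",cv2.resize(t[170:225,250:320],None,fx=10,fy=10,interpolation=cv2.INTER_CUBIC))
cv2.imwrite("pics/s_rack.png",cv2.resize(s[145:260,170:300],None,fx=5,fy=5,interpolation=cv2.INTER_CUBIC))
cv2.imwrite("pics/s_fan.png",cv2.resize(s[155:220,250:310],None,fx=9,fy=9,interpolation=cv2.INTER_CUBIC))
```

```text
(no output)
```

View pics/t_rack.png

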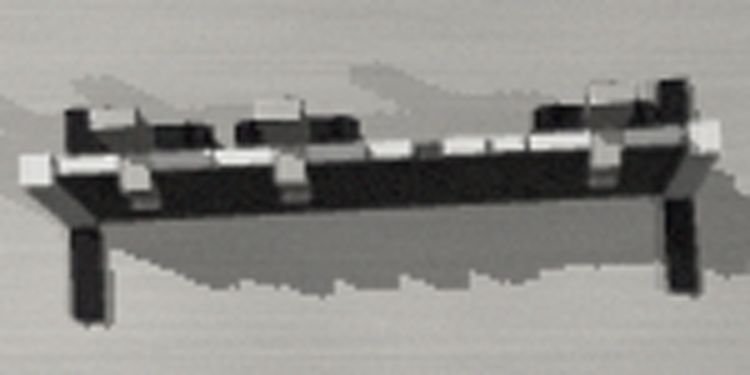

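View pics/t_fan.png

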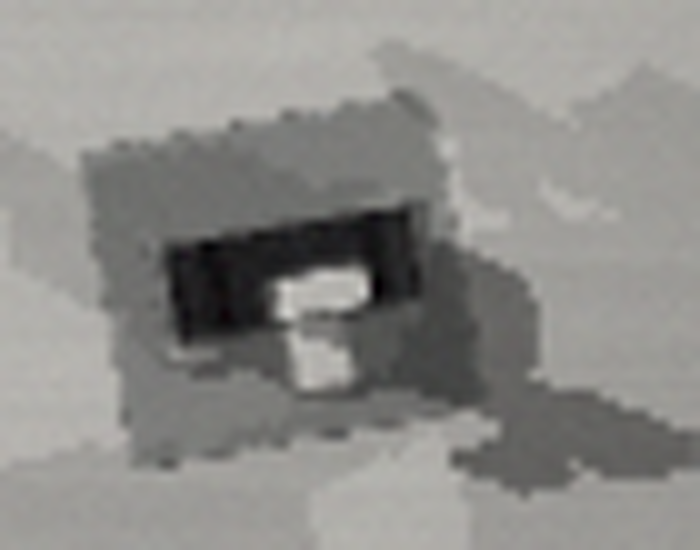

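View pics/s_rack.png

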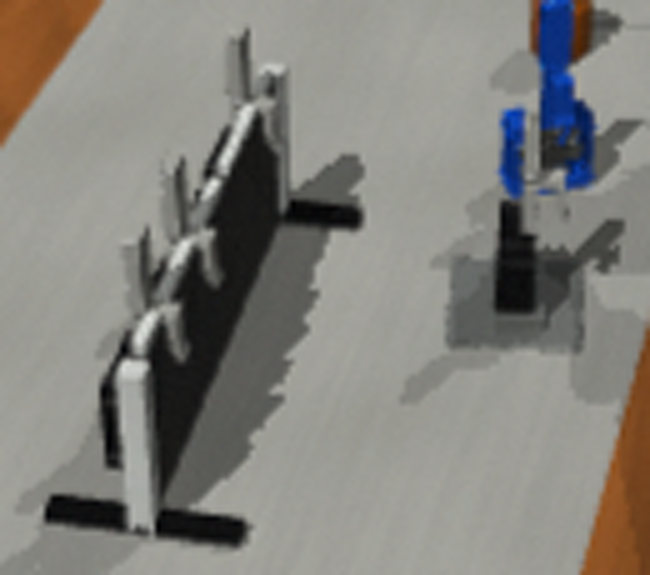

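View pics/s_fan.png

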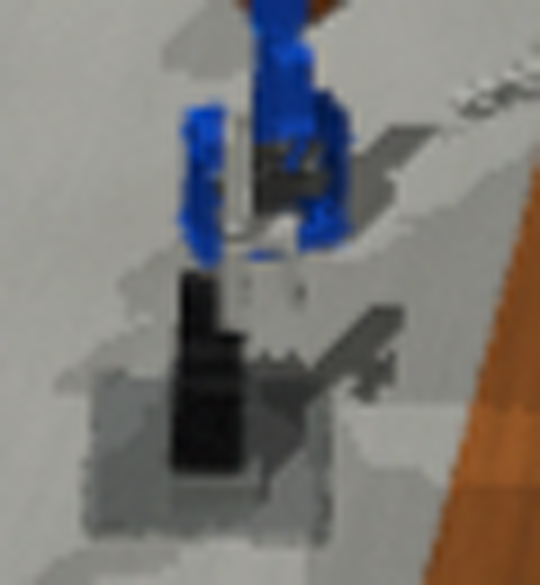

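```bash
cat > h.py <<'E'
import numpy as np, cv2
from rig import bot, read_camera, camera_params
P={n:camera_params(n) for n in("side","top")}
def proj(n,X):
    p=P[n]; X=np.atleast_2d(X); c=X@p["R"].T+p["t"]; u=c@p["K"].T; return u[:,:2]/u[:,2:]
def tri(pts):  # dict n->(u,v)
    A=[];b=[]
    for n,(u,v) in pts.items():
        p=P[n];K=p["K"]
        x=(u-K[0,2])/K[0,0]; y=(v-K[1,2])/K[1,1]
        R,t=p["R"],p["t"]
        A+= [R[0]-x*R[2],R[1]-y*R[2]]; b+=[x*t[2]-t[0],y*t[2]-t[1]]
    r=np.linalg.lstsq(np.array(A),np.array(b),rcond=None); return r[0]
def ray(n,uv,z):
    p=P[n];K=p["K"]; d=p["R"].T@np.linalg.solve(K,[uv[0],uv[1],1]); C=-p["R"].T@p["t"]
    return C+d*(z-C[2])/d[2]
def crop(im,x0,y0,x1,y1,f,name,step=5):
    c=cv2.resize(im[y0:y1,x0:x1],None,fx=f,fy=f,interpolation=cv2.INTER_CUBIC)
    for x in range(x0-x0%step+step,x1,step):
        # pixel centre x at ((x-x0)+.5)*f
        X=int((x-x0+.5)*f); cv2.line(c,(X,0),(X,5),(0,0,255),1); cv2.putText(c,str(x),(X-8,14),0,.32,(0,0,255),1)
    for y in range(y0-y0%step+step,y1,step):
        Y=int((y-y0+.5)*f); cv2.line(c,(0,Y),(5,Y),(0,0,255),1); cv2.putText(c,str(y),(6,Y+4),0,.32,(0,0,255),1)
    cv2.imwrite(name,c)
E
python3 - <<'E'
from h import *
t=cv2.imread("pics/top0.png"); s=cv2.imread("pics/side0.png")
crop(t,165,105,245,165,10,"pics/a1.png"); crop(t,235,105,315,165,10,"pics/a2.png")
crop(s,185,145,249,215,8,"pics/a3.png");crop(s,175,195,245,260,9,"pics/a4.png")
print([proj("top",[x,0,.12]) for x in(.6,.7)])
E
```

```text
[array([[255.93012255, 140.35354349]]), array([[255.85009193, 100.91920183]])]
```

View pics/a1.png

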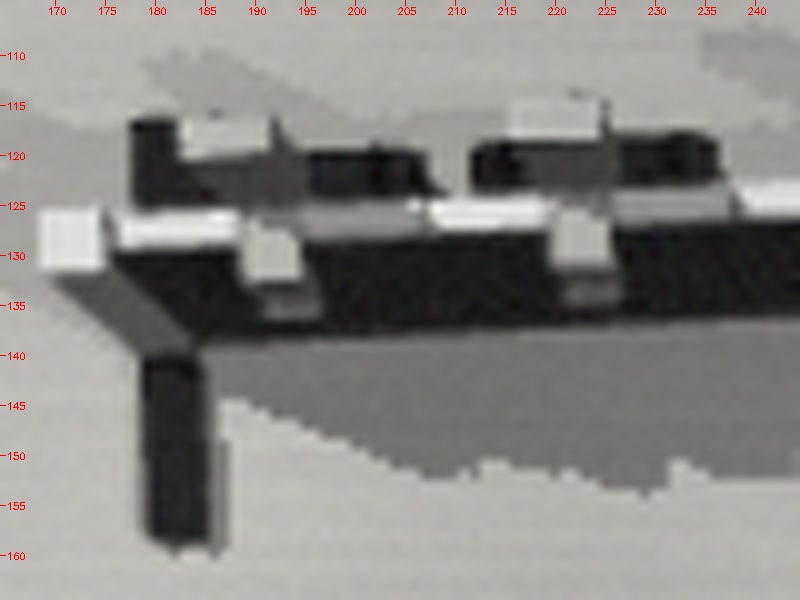

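View pics/a2.png

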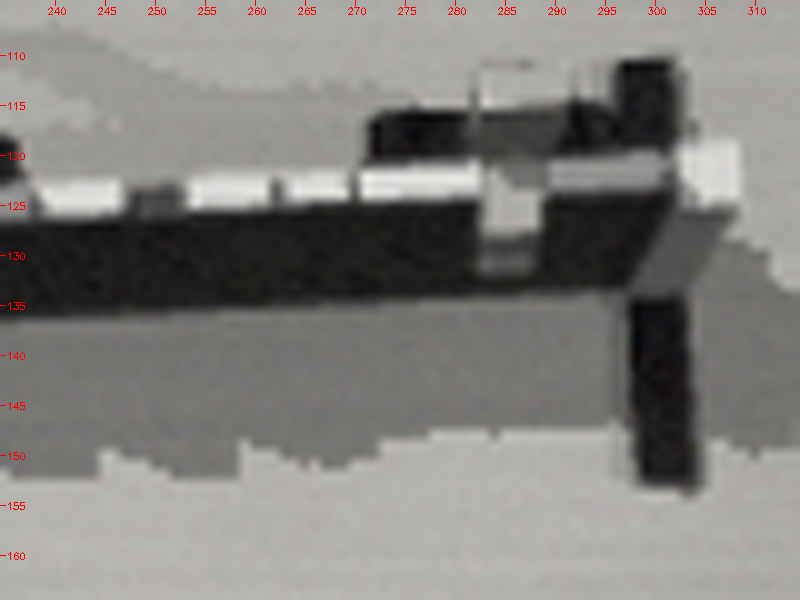

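View pics/a3.png

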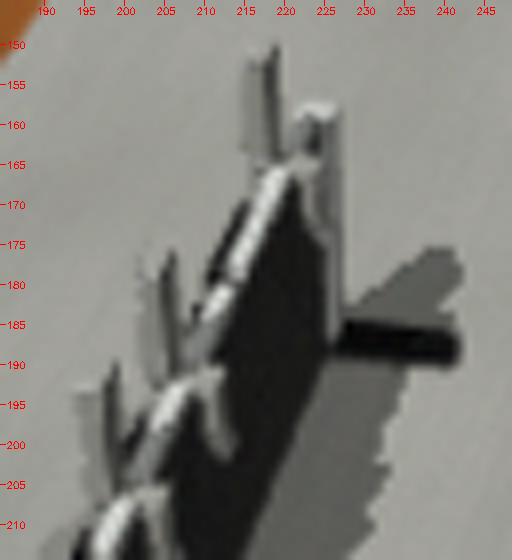

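View pics/a4.png

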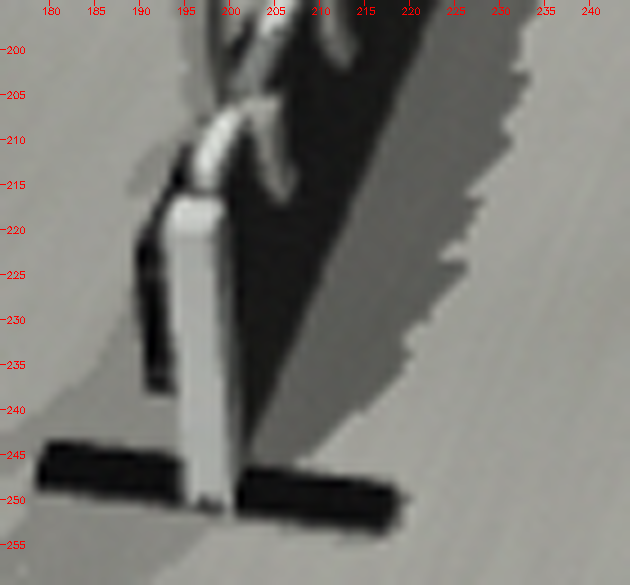

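```bash
cat > rackfit.py <<'E'
from h import *
from scipy.optimize import least_squares
def W(p,L):
    c,s=np.cos(p[2]),np.sin(p[2]); L=np.atleast_2d(L); return np.c_[p[0]+c*L[:,0]-s*L[:,1],p[1]+s*L[:,0]+c*L[:,1],L[:,2]]
def pts(h):
    a=8e-3;y=.168
    top=[((.008,y+a,h),(168.2,125.4)),((.008,y-a,h),(174.6,125.5)),((-.008,y-a,h),(174.8,131.3)),((-.008,y+a,h),(168.3,131.2)),
     ((.008,-y+a,h),(302.3,118.7)),((.008,-y-a,h),(308.3,118.5)),((-.008,-y-a,h),(308.3,125)),((-.008,-y+a,h),(302.5,125.2)),
     ((-.06,y+a,.01),(178.7,158.5)),((-.06,y-a,.01),(185,158.5)),((.06,y+a,.01),(177.8,116.5)),
     ((-.06,-y+a,.01),(298.3,153.2)),((-.06,-y-a,.01),(304.5,153)),((.06,-y+a,.01),(296,110.5)),((.06,-y-a,.01),(302,110))]
    side=[((.06,y+a,.01),(179.5,243.5)),((-.06,y+a,.01),(218.7,248.3)),((.06,y+a,0),(178.3,249)),((-.06,y+a,0),(217.7,253.8)),
     ((.0,y-a,h),(197,215.5)),((0,-y-a,h),(224.3,157.2))]
    return top,side
def res(p,full=False):
    r=[]
    t,s=pts(p[3])
    for n,l in(("top",t),("side",s)):
        r.append(proj(n,W(p,[a for a,b in l]))-np.array([b for a,b in l]))
    r=np.vstack(r); return r if full else r.ravel()
f=least_squares(res,[.63,.05,.03,.12],loss="soft_l1")
if __name__=="__main__":
    print(f.x); print(np.round(res(f.x,True),1).tolist())
    for y in(.117,.039,-.039,-.117):
        w=W(f.x,[[0,y,.12]]); print(y,w.round(4),proj("top",w+[0,0,.008]).round(1),proj("side",w+[0,0,.008]).round(1), proj("top",W(f.x,[[.011,y,.162]])).round(1))
E
python3 rackfit.py
```

```text
[0.63779409 0.04321102 0.04741239 0.12246252]
[[-0.1, 0.1], [-0.1, -0.3], [-0.1, 0.3], [0.0, 0.7], [0.1, 0.2], [0.5, 0.1], [0.8, -0.1], [0.2, 0.0], [0.4, 0.2], [-0.2, -0.1], [-0.3, 0.0], [0.5, -0.4], [-0.0, -0.5], [0.4, 0.1], [0.1, 0.3], [-1.1, 3.1], [-1.3, 3.5], [0.3, 0.2], [-0.1, 0.5], [-0.1, 0.4], [0.3, -0.3]]
0.117 [[0.6322 0.1601 0.12  ]] [[191.4 127. ]] [[201.  205.6]] [[188.5 119.3]]
0.039 [[0.6359 0.0822 0.12  ]] [[222.8 125.5]] [[208.  190.7]] [[221.2 117.7]]
-0.039 [[0.6396 0.0043 0.12  ]] [[254.2 123.9]] [[214.4 177. ]] [[253.8 116. ]]
-0.117 [[ 0.6433 -0.0737  0.12  ]] [[285.5 122.4]] [[220.4 164.4]] [[286.4 114.4]]
```

Run:
```python
from h import *
t=cv2.imread("pics/top0.png"); s=cv2.imread("pics/side0.png")
crop(t,255,175,305,220,15,"pics/b1.png"); 
crop(s,255,155,300,215,10,"pics/b2.png")
for z in(.159,): print(ray("top",(282.2,199.0),z))
```

```text
[ 0.45240375 -0.06211953  0.159     ]
```

View pics/b1.png

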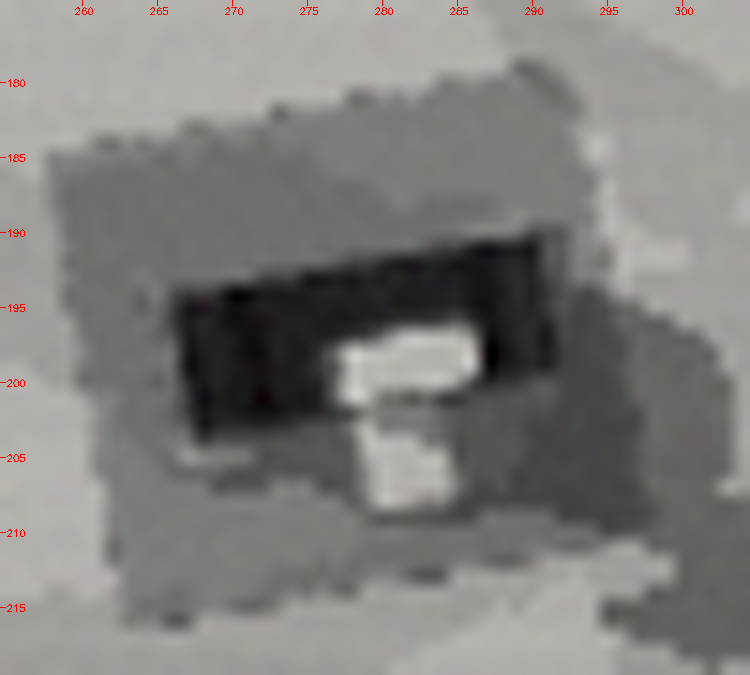

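View pics/b2.png

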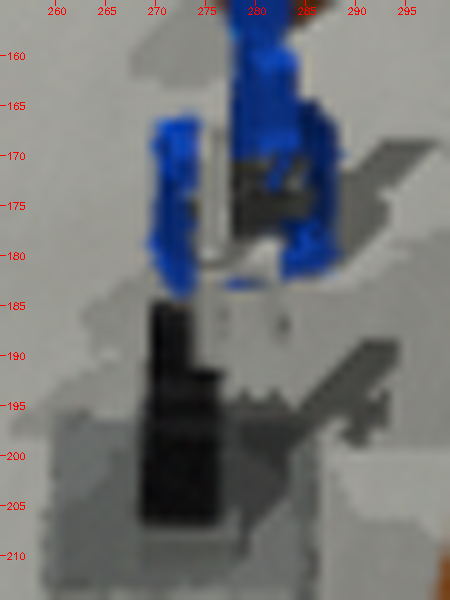

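```bash
cat > fanfit.py <<'E'
from h import *
from rackfit import W
from scipy.optimize import least_squares
z0=.004
def L(l): return np.array(l,float)*1e-3+[0,0,z0]
t=[((12.5,30,60),(266,194)),((12.5,-30,60),(290.7,190.2)),((-12.5,-30,60),(291.5,199.0)),((-12.5,30,60),(267.8,203.8)),
((-2.5,11,155),(277,197.6)),((-2.5,-11,155),(286.1,196)),((-12.5,-11,155),(286.6,199.8)),((-12.5,11,155),(277.4,201.5))]
s=[((12.5,30,60),(269.3,184.5)),((12.5,30,16),(268,199.5)),((-12.5,30,60),(277,191.5)),((-7.5,11,155),(276.2,167))]
def res(p,full=False):
    r=np.vstack([proj(n,W(p,L([a for a,b in l])))-np.array([b for a,b in l]) for n,l in(("top",t),("side",s[:]))])
    return r if full else r.ravel()
f=least_squares(res,[.46,-.06,.16],loss="soft_l1")
if __name__=="__main__":
    print(f.x);print(np.round(res(f.x,True),1).tolist())
    print("tab",W(f.x,L([[-7.5,0,138]])),"hook",W(f.x,L([[-18.5,0,96]])))
    print(tri({"top":(281.8,198.7),"side":(276.2,167)}))
    for n,im in(("top","top0"),("side","side0")):
        print(n,proj(n,W(f.x,L([[-12.5,11,155],[-2.5,11,155],[-2.5,11,105],[-12.5,11,105]]))).round(1).tolist())
E
python3 fanfit.py
```

```text
[ 0.46050277 -0.0605478   0.16713093]
[[1.1, 0.0], [-1.2, 0.0], [-0.3, 0.5], [0.9, -0.4], [0.1, -0.2], [0.2, -0.2], [0.4, 0.2], [0.4, 0.1], [-0.5, 10.5], [0.6, 6.4], [-0.5, 3.8], [-0.2, 0.4]]
tab [[ 0.45310727 -0.06179545  0.142     ]] hook [[ 0.44226054 -0.06362534  0.1       ]]
[ 0.4529703  -0.06157739  0.15368726]
top [[277.8, 201.6], [277.1, 197.4], [276.1, 198.0], [276.7, 201.9]]
side [[277.6, 167.4], [274.5, 167.3], [274.0, 180.4], [277.1, 180.6]]
```

```bash
cat >> h.py <<'E'
def toolaxes():
    w,x,y,z=bot.observe()["ee_rot"]; from scipy.spatial.transform import Rotation as Ro
    return Ro.from_quat([x,y,z,w]).as_matrix()
def go(target,yaw=None):
    s=bot.observe();R=toolaxes();d=np.array(target)-s["position"]
    print("t",round(s["time"],2),"pos",s["position"].round(4),"F",s["contact_force"].round(2),"op",round(s["opening"],3))
    a=np.arctan2(R[1,1],R[0,1]); print("tool y angle",a.round(4),"tool z",R[:,2].round(4),"shift mm",(R.T@d*1e3).round(1))
    if yaw is not None:
        dd=-(yaw-a); dd=(dd+np.pi/2)%np.pi-np.pi/2; print("spin deg",np.degrees(dd).round(2))
E
python3 -m handwheel '[{"spin":-8},{"spin":-8},{"spin":-8},{"spin":-8},{"spin":-8}]' 0 20
python3 -m handwheel '[{"spin":-8},{"spin":-8},{"spin":-8},{"spin":-8},{"spin":-7.4}]'
python3 -c "
from h import *
go([.4531,-.0618,.241],.167)"
```

```text
t 0.1 pos [ 0.2073 -0.5628  0.2406] F [ 0.63 -0.34  0.95] op 1.001
tool y angle -1.2179 tool z [-5.0e-04  1.7e-03 -1.0e+00] shift mm [ 4.038e+02 -3.852e+02  3.000e-01]
spin deg -79.35invalid input
invalid input
```

```bash
python3 -m handwheel '[{"tx":0,"ty":0,"tz":0,"spin":-8},{"tx":0,"ty":0,"tz":0,"spin":-8},{"tx":0,"ty":0,"tz":0,"spin":-8},{"tx":0,"ty":0,"tz":0,"spin":-8},{"tx":0,"ty":0,"tz":0,"spin":-8}]' 0 20
```

```text
time: 0.6
position: [0.2073, -0.5629, 0.241]
ee_rot: [-0.001, 0.864, 0.504, 0.0]
contact_force: [-0.1, 0.9, 0.1]
opening: 0.998
```

```bash
python3 -m handwheel '[{"tx":0,"ty":0,"tz":0,"spin":-8},{"tx":0,"ty":0,"tz":0,"spin":-8},{"tx":0,"ty":0,"tz":0,"spin":-8},{"tx":0,"ty":0,"tz":0,"spin":-8},{"tx":0,"ty":0,"tz":0,"spin":-7.3}]' 0 20
python3 -c "
from h import *
go([.4531,-.0618,.241],.167)"
```

```text
time: 1.1
position: [0.2073, -0.5629, 0.2409]
ee_rot: [-0.001, 0.644, 0.765, 0.0]
contact_force: [0.4, -0.3, 0.1]
opening: 0.999
t 1.1 pos [ 0.2073 -0.5629  0.2409] F [ 0.37 -0.32  0.12] op 0.999
tool y angle 0.1716 tool z [-4.0e-04  1.2e-03 -1.0e+00] shift mm [4.517e+02 3.278e+02 4.000e-01]
spin deg 0.26
```

```bash
python3 -m handwheel '[{"tx":30,"ty":22,"tz":0,"spin":0},{"tx":30,"ty":22,"tz":0,"spin":0},{"tx":30,"ty":22,"tz":0,"spin":0},{"tx":30,"ty":22,"tz":0,"spin":0},{"tx":30,"ty":22,"tz":0,"spin":0}]'
python3 -m handwheel '[{"tx":30,"ty":22,"tz":0,"spin":0},{"tx":30,"ty":22,"tz":0,"spin":0},{"tx":30,"ty":22,"tz":0,"spin":0},{"tx":30,"ty":22,"tz":0,"spin":0},{"tx":30,"ty":22,"tz":0,"spin":0}]'
python3 -m handwheel '[{"tx":30,"ty":22,"tz":0,"spin":0},{"tx":30,"ty":22,"tz":0,"spin":0},{"tx":30,"ty":22,"tz":0,"spin":0},{"tx":30,"ty":22,"tz":0,"spin":0},{"tx":31,"ty":20,"tz":0,"spin":0}]'
python3 -c "
from h import *
go([.4531,-.0618,.241],.167)
im=read_camera('side')[:,:,::-1]; crop(im,235,110,315,215,7,'pics/c1.png')
im=read_camera('top')[:,:,::-1]; crop(im,245,160,325,225,9,'pics/c2.png')"
```

```text
time: 1.6
position: [0.2913, -0.3955, 0.2411]
ee_rot: [-0.0, 0.646, 0.763, 0.0]
contact_force: [-0.7, -0.5, 0.4]
opening: 1.0
time: 2.1
position: [0.375, -0.2293, 0.2413]
ee_rot: [-0.0, 0.646, 0.763, 0.0]
contact_force: [0.1, 0.2, -0.3]
opening: 1.0
time: 2.6
position: [0.4566, -0.0625, 0.2412]
ee_rot: [-0.0, 0.646, 0.763, -0.0]
contact_force: [0.8, 0.1, -0.1]
opening: 1.002
t 2.6 pos [ 0.4566 -0.0625  0.2412] F [ 0.78  0.06 -0.11] op 1.002
tool y angle 0.1661 tool z [-6.e-04  0.e+00 -1.e+00] shift mm [ 1.3 -3.3  0.2]
spin deg -0.05
```

View pics/c1.png

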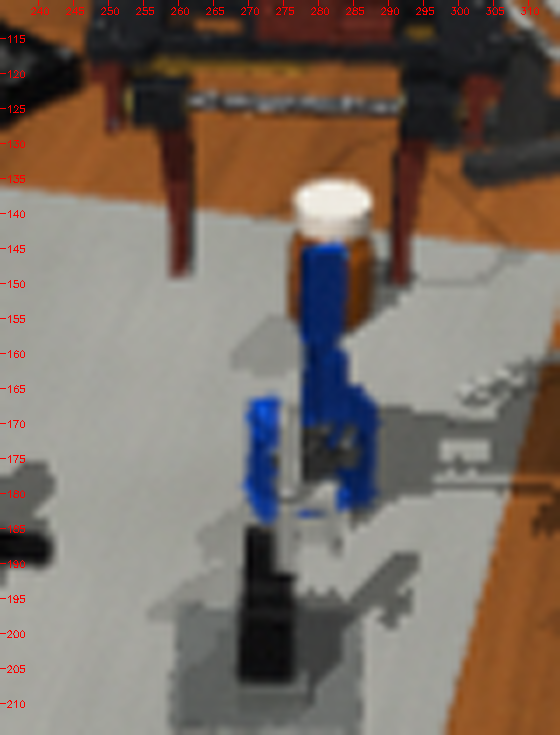

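View pics/c2.png

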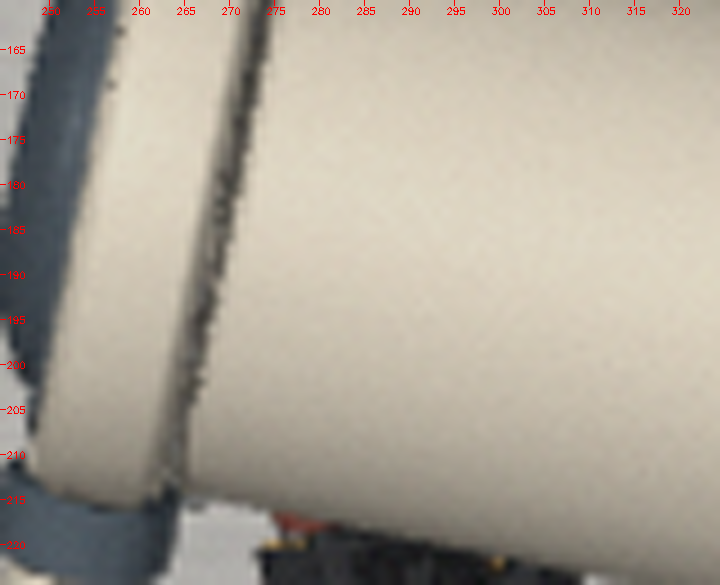

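```bash
python3 -c "
from h import *
R=toolaxes();p=bot.observe()['position']
for y in(-.0575,-.044,0,.044,.0575): print(y,proj('side',p+R@[0,y,.019]).round(1), proj('side',p+R@[0.01,y,.019]).round(1))
"
```

```text
-0.0575 [[293.9 149.1]] [[293.9 150.7]]
-0.044 [[289.5 148.9]] [[289.5 150.5]]
0 [[275.4 148.4]] [[275.3 150. ]]
0.044 [[261.3 147.9]] [[261.2 149.5]]
0.0575 [[257.  147.8]] [[256.8 149.3]]
```

```bash
python3 -m handwheel '[{"tx":1.3,"ty":-3.3,"tz":0,"spin":0},{"tx":0,"ty":0,"tz":25,"spin":0},{"tx":0,"ty":0,"tz":30,"spin":0},{"tx":0,"ty":0,"tz":30,"spin":0},{"tx":0,"ty":0,"tz":14,"spin":0}]'
python3 -m handwheel '[{"tx":0,"ty":0,"tz":0,"spin":0}]'
python3 -c "
from h import *
go([.4531,-.0618,.142],.167)
im=read_camera('side')[:,:,::-1]; crop(im,235,110,315,215,7,'pics/d1.png')"
```

```text
time: 3.2
position: [0.451, -0.0644, 0.1396]
ee_rot: [-0.002, 0.647, 0.763, -0.001]
contact_force: [0.0, -0.2, -0.9]
opening: 1.001
time: 3.3
position: [0.4513, -0.0641, 0.1405]
ee_rot: [-0.002, 0.647, 0.763, -0.001]
contact_force: [-1.4, 0.3, 1.1]
opening: 0.999
t 3.3 pos [ 0.4513 -0.0641  0.1405] F [-1.38  0.3   1.05] op 0.999
tool y angle 0.1644 tool z [-4.1e-03  6.0e-04 -1.0e+00] shift mm [ 1.9  2.1 -1.5]
spin deg -0.15
```

View pics/d1.png

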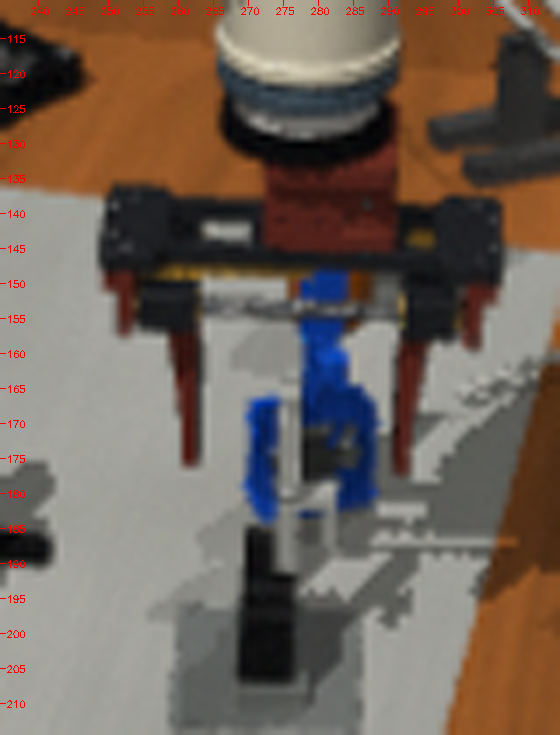

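```bash
python3 -m handwheel '[{"tx":1.8,"ty":1.8,"tz":0,"spin":0},{"tx":0,"ty":0,"tz":0,"spin":0}]'
python3 -c "
from h import *
go([.4531,-.0618,.142],.167)"
python3 -m handwheel '[{"tx":0,"ty":0,"tz":0,"spin":0},{"tx":0,"ty":0,"tz":0,"spin":0},{"tx":0,"ty":0,"tz":0,"spin":0},{"tx":0,"ty":0,"tz":0,"spin":0},{"tx":0,"ty":0,"tz":0,"spin":0}]' 1 25
python3 -m handwheel '[{"tx":0,"ty":0,"tz":0,"spin":0},{"tx":0,"ty":0,"tz":0,"spin":0},{"tx":0,"ty":0,"tz":0,"spin":0},{"tx":0,"ty":0,"tz":0,"spin":0},{"tx":0,"ty":0,"tz":0,"spin":0}]' 1 25
```

```text
time: 3.55
position: [0.4552, -0.0614, 0.1446]
ee_rot: [0.001, 0.646, 0.763, 0.001]
contact_force: [0.2, -0.2, 0.4]
opening: 1.003
t 3.55 pos [ 0.4552 -0.0614  0.1446] F [ 0.16 -0.22  0.4 ] op 1.003
tool y angle 0.1659 tool z [ 3.e-03 -5.e-04 -1.e+00] shift mm [-0.  -2.1  2.6]
spin deg -0.06
time: 4.05
position: [0.4543, -0.0612, 0.1426]
ee_rot: [-0.0, 0.646, 0.763, -0.0]
contact_force: [-0.9, -0.7, -0.2]
opening: 0.583
time: 4.55
position: [0.4543, -0.0612, 0.1426]
ee_rot: [-0.0, 0.646, 0.763, -0.0]
contact_force: [-0.1, 0.2, -0.1]
opening: 0.132
```

```bash
python3 -m handwheel '[{"tx":0,"ty":0,"tz":0,"spin":0},{"tx":0,"ty":0,"tz":0,"spin":0},{"tx":0,"ty":0,"tz":0,"spin":0}]' 1 25
python3 -m handwheel '[{"tx":0,"ty":0,"tz":-3,"spin":0},{"tx":0,"ty":0,"tz":-5,"spin":0},{"tx":0,"ty":0,"tz":-5,"spin":0},{"tx":0,"ty":0,"tz":-5,"spin":0},{"tx":0,"ty":0,"tz":0,"spin":0}]' 1 25
```

```text
time: 4.85
position: [0.4543, -0.0612, 0.1426]
ee_rot: [-0.0, 0.646, 0.763, -0.0]
contact_force: [-0.7, -0.0, -0.8]
opening: 0.114
time: 5.35
position: [0.4547, -0.0613, 0.1618]
ee_rot: [0.001, 0.646, 0.763, 0.0]
contact_force: [0.0, -0.4, -1.0]
opening: 0.11
```

```bash
python3 -m handwheel '[{"tx":0,"ty":0,"tz":-20,"spin":0},{"tx":0,"ty":0,"tz":-25,"spin":0},{"tx":0,"ty":0,"tz":-25,"spin":0},{"tx":0,"ty":0,"tz":-25,"spin":0},{"tx":0,"ty":0,"tz":-25,"spin":0}]'
python3 -m handwheel '[{"tx":0,"ty":0,"tz":-25,"spin":3.4},{"tx":0,"ty":0,"tz":-25,"spin":3.4},{"tx":0,"ty":0,"tz":-10,"spin":0},{"tx":0,"ty":0,"tz":0,"spin":0},{"tx":0,"ty":0,"tz":0,"spin":0}]'
python3 -c "
from h import *
go([.6506,.0048,.34],.0474)
im=read_camera('side')[:,:,::-1]; crop(im,235,30,335,215,5,'pics/e1.png')"
```

```text
time: 5.85
position: [0.4542, -0.0612, 0.2816]
ee_rot: [0.0, 0.646, 0.763, -0.0]
contact_force: [-0.7, -0.1, -2.0]
opening: 0.112
time: 6.35
position: [0.4543, -0.0613, 0.3394]
ee_rot: [-0.001, 0.69, 0.724, -0.0]
contact_force: [-0.4, 0.2, -2.3]
opening: 0.112
t 6.35 pos [ 0.4543 -0.0613  0.3394] F [-0.44  0.24 -2.34] op 0.112
tool y angle 0.0485 tool z [-1.4e-03  3.0e-04 -1.0e+00] shift mm [ 56.4 199.3  -0.8]
spin deg 0.06
```

View pics/e1.png

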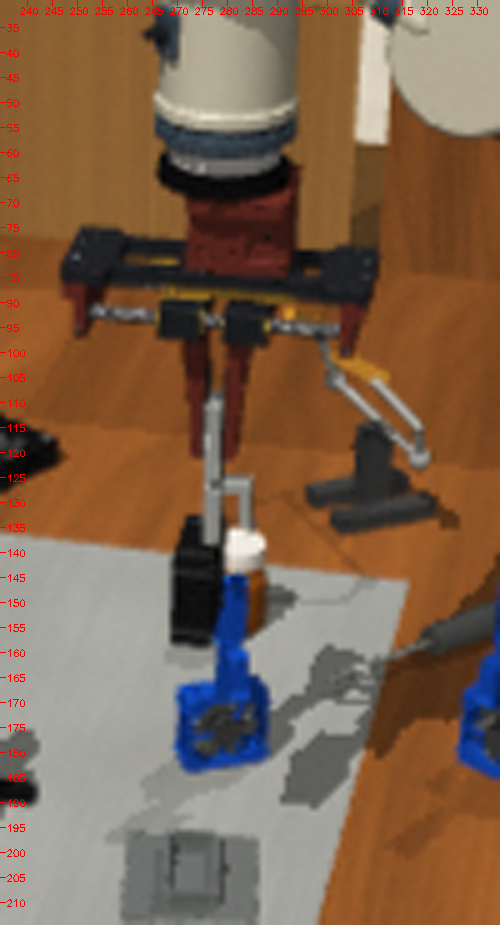

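```bash
python3 -m handwheel '[{"tx":6,"ty":20,"tz":-2,"spin":0},{"tx":7,"ty":25,"tz":0,"spin":0},{"tx":7,"ty":25,"tz":0,"spin":0},{"tx":7,"ty":25,"tz":0,"spin":0},{"tx":7,"ty":25,"tz":0,"spin":0}]'
python3 -m handwheel '[{"tx":7,"ty":25,"tz":0,"spin":0},{"tx":7,"ty":25,"tz":0,"spin":0},{"tx":7,"ty":20,"tz":0,"spin":0},{"tx":1.4,"ty":9.3,"tz":0,"spin":0},{"tx":0,"ty":0,"tz":0,"spin":0}]'
python3 -m handwheel '[{"tx":0,"ty":0,"tz":0,"spin":0},{"tx":0,"ty":0,"tz":0,"spin":0}]'
python3 -c "
from h import *
go([.6506,.0048,.34],.0474)
im=read_camera('side')[:,:,::-1]; crop(im,160,50,260,220,5,'pics/f1.png')
im=read_camera('top')[:,:,::-1]; crop(im,165,80,315,180,5,'pics/f2.png')"
```

```text
time: 6.9
position: [0.5732, -0.0212, 0.3406]
ee_rot: [-0.001, 0.69, 0.724, -0.001]
contact_force: [0.3, 0.9, -1.2]
opening: 0.111
time: 7.4
position: [0.6514, 0.0049, 0.3393]
ee_rot: [-0.002, 0.69, 0.724, -0.002]
contact_force: [-0.3, -0.4, -2.0]
opening: 0.113
time: 7.6
position: [0.6501, 0.0043, 0.3425]
ee_rot: [-0.0, 0.69, 0.724, -0.0]
contact_force: [-0.2, -0.5, -0.5]
opening: 0.115
t 7.6 pos [0.6501 0.0043 0.3425] F [-0.21 -0.53 -0.51] op 0.115
tool y angle 0.0473 tool z [-5.e-04 -0.e+00 -1.e+00] shift mm [0.5 0.5 2.5]
spin deg -0.01
```

View pics/f1.png

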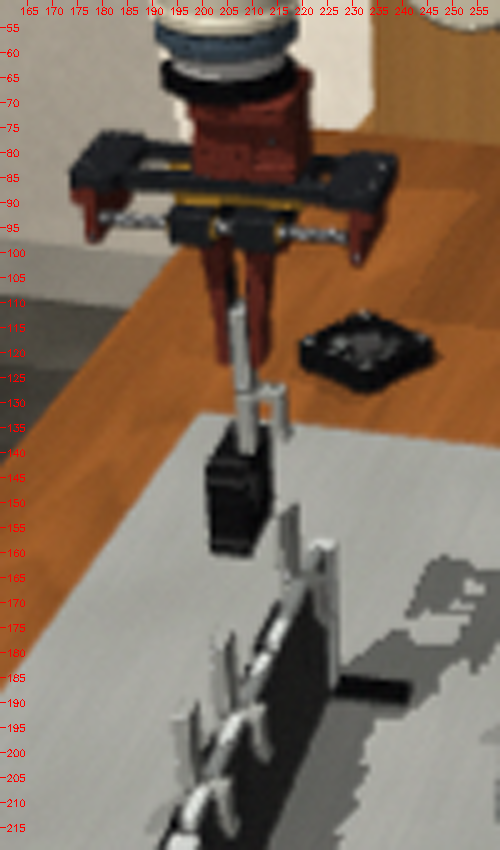

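View pics/f2.png

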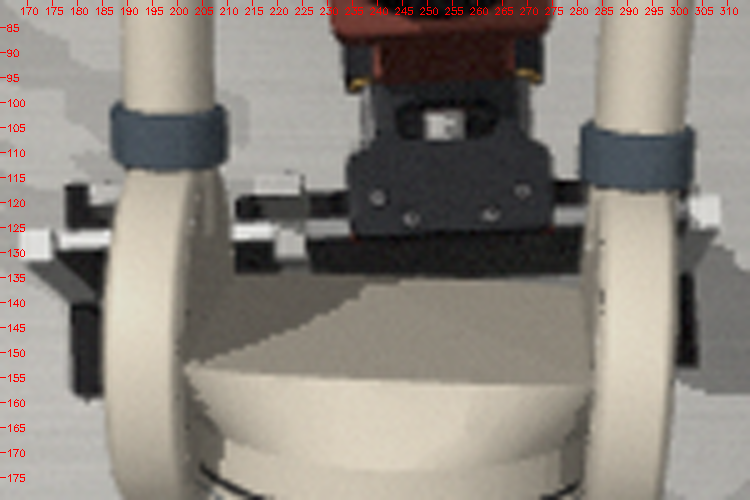

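```bash
cat >> h.py <<'E'
def fanpose(p=None,yaw=None,off=(0,0,0)):
    # fan origin from TCP
    s=bot.observe(); p=s["position"] if p is None else np.array(p)
    R=toolaxes(); a=np.arctan2(R[1,1],R[0,1]) if yaw is None else yaw
    Rz=np.array([[np.cos(a),-np.sin(a),0],[np.sin(a),np.cos(a),0],[0,0,1]])
    return p-Rz@(np.array([-7.5,0,138])*1e-3+np.array(off)),Rz
KP={"tabtop+y":(-7.5,11,155),"tab -x top":(-12.5,11,155),"tab +x top":(-2.5,11,155),"hooktip":(-26,7,69),"roof -x":(-28,7,102),"box bot +x":(12.5,30,0),"box bot -x":(-12.5,30,0),"box top +x -y":(12.5,-30,60),"box top +x +y":(12.5,30,60)}
E
python3 -c "
from h import *
o,Rz=fanpose()
for k,v in KP.items(): print(k,proj('side',o+Rz@(np.array(v)*1e-3)).round(1))
crop(read_camera('side')[:,:,::-1],190,100,240,185,9,'pics/g1.png')
"
```

```text
tabtop+y [[206.7 111.7]]
tab -x top [[208.3 111.8]]
tab +x top [[205.  111.5]]
hooktip [[214.4 137.8]]
roof -x [[214.6 128. ]]
box bot +x [[201.2 160. ]]
box bot -x [[209.2 160.9]]
box top +x -y [[205.5 133.5]]
box top +x +y [[200.1 142.8]]
```

View pics/g1.png

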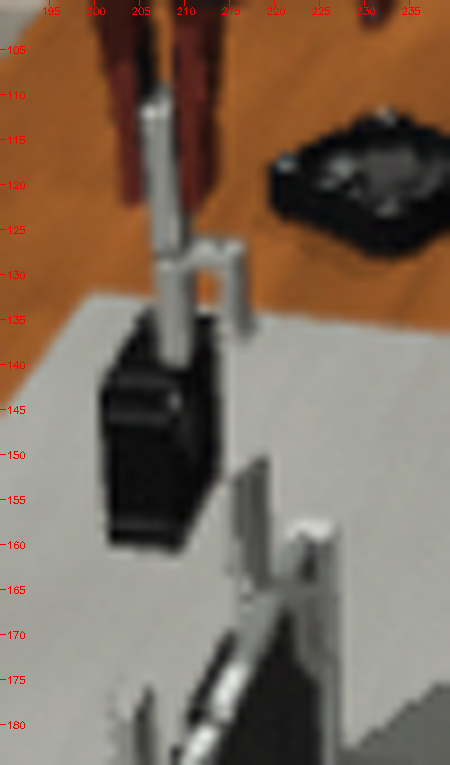

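```bash
python3 -m handwheel '[{"tx":0.5,"ty":0.5,"tz":20,"spin":0},{"tx":0,"ty":0,"tz":25,"spin":0},{"tx":0,"ty":0,"tz":25,"spin":0},{"tx":0,"ty":0,"tz":25,"spin":0},{"tx":0,"ty":0,"tz":20,"spin":0}]'
python3 -m handwheel '[{"tx":0,"ty":0,"tz":10,"spin":0},{"tx":0,"ty":0,"tz":0,"spin":0},{"tx":0,"ty":0,"tz":0,"spin":0},{"tx":0,"ty":0,"tz":0,"spin":0}]'
python3 -c "
from h import *
go([.6506,.0048,.205],.0474)
o,Rz=fanpose()
for k,v in KP.items(): print(k,proj('side',o+Rz@(np.array(v)*1e-3)).round(1))
crop(read_camera('side')[:,:,::-1],180,130,240,215,9,'pics/h1.png')
crop(read_camera('top')[:,:,::-1],205,85,305,155,8,'pics/h2.png')
"
```

```text
time: 8.25
position: [0.6505, 0.0049, 0.2262]
ee_rot: [-0.0, 0.69, 0.724, -0.0]
contact_force: [-1.2, -0.9, -1.4]
opening: 0.113
time: 8.65
position: [0.6516, 0.005, 0.2196]
ee_rot: [0.001, 0.69, 0.724, 0.001]
contact_force: [-0.1, -0.5, -0.4]
opening: 0.11
t 8.65 pos [0.6516 0.005  0.2196] F [-0.13 -0.52 -0.42] op 0.11
tool y angle 0.0473 tool z [ 2.7e-03 -1.0e-04 -1.0e+00] shift mm [-0.1 -1.  14.6]
spin deg -0.01
tabtop+y [[208.2 148.7]]
tab -x top [[209.8 148.9]]
tab +x top [[206.6 148.6]]
hooktip [[215.6 172.4]]
roof -x [[215.7 163.6]]
box bot +x [[202.9 193.2]]
box bot -x [[210.5 194. ]]
box top +x -y [[207.  167.5]]
box top +x +y [[201.9 177.5]]
```

View pics/h1.png

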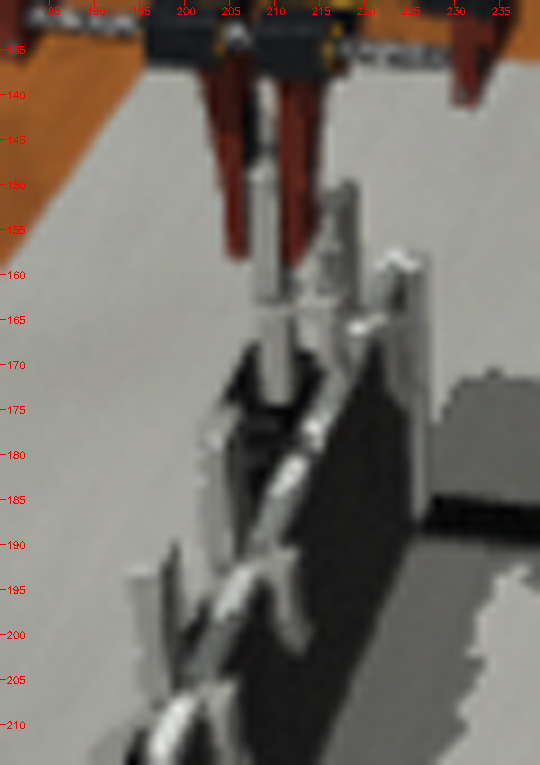

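View pics/h2.png

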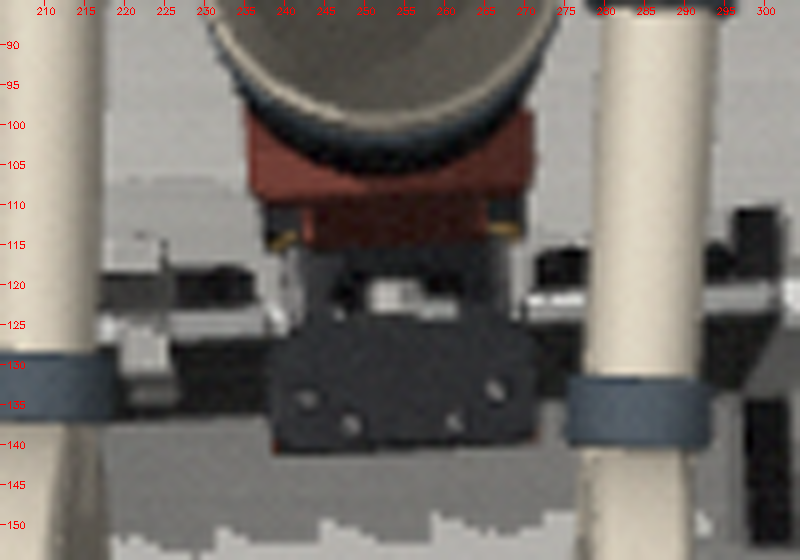

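```bash
python3 -m handwheel '[{"tx":0,"ty":-0.5,"tz":5,"spin":0},{"tx":0,"ty":0,"tz":5,"spin":0},{"tx":0,"ty":0,"tz":5,"spin":0},{"tx":0,"ty":0,"tz":0,"spin":0},{"tx":0,"ty":0,"tz":0,"spin":0}]'
python3 -m handwheel '[{"tx":0,"ty":0,"tz":3,"spin":0},{"tx":0,"ty":0,"tz":3,"spin":0},{"tx":0,"ty":0,"tz":3,"spin":0},{"tx":0,"ty":0,"tz":0,"spin":0}]'
python3 -m handwheel '[{"tx":0,"ty":0,"tz":3,"spin":0},{"tx":0,"ty":0,"tz":3,"spin":0},{"tx":0,"ty":0,"tz":2,"spin":0},{"tx":0,"ty":0,"tz":0,"spin":0}]'
python3 -c "
from h import *
go([.6506,.0048,.175],.0474)"
```

```text
time: 9.25
position: [0.6505, 0.005, 0.2022]
ee_rot: [-0.0, 0.69, 0.724, -0.0]
contact_force: [-1.2, -0.7, -1.1]
opening: 0.112
time: 9.65
position: [0.6504, 0.005, 0.1928]
ee_rot: [-0.0, 0.69, 0.724, -0.0]
contact_force: [-0.1, 0.2, -1.8]
opening: 0.109
time: 10.05
position: [0.6505, 0.005, 0.185]
ee_rot: [-0.0, 0.69, 0.724, -0.0]
contact_force: [-0.7, 0.2, -1.9]
opening: 0.113
t 10.05 pos [0.6505 0.005  0.185 ] F [-0.72  0.24 -1.86] op 0.113
tool y angle 0.0474 tool z [-9.e-04  0.e+00 -1.e+00] shift mm [-0.3  0.1 10. ]
spin deg -0.0
```

```bash
python3 -m handwheel '[{"tx":0,"ty":0,"tz":3,"spin":0},{"tx":0,"ty":0,"tz":3,"spin":0},{"tx":0,"ty":0,"tz":2,"spin":0},{"tx":0,"ty":0,"tz":2,"spin":0},{"tx":0,"ty":0,"tz":0,"spin":0}]'
python3 -m handwheel '[{"tx":0,"ty":0,"tz":1,"spin":0},{"tx":0,"ty":0,"tz":1,"spin":0},{"tx":0,"ty":0,"tz":0,"spin":0}]'
python3 -m handwheel '[{"tx":0,"ty":0,"tz":1,"spin":0},{"tx":0,"ty":0,"tz":1,"spin":0},{"tx":0,"ty":0,"tz":0,"spin":0}]'
python3 -c "
from h import *
go([.6506,.0048,.175],.0474)
crop(read_camera('side')[:,:,::-1],180,130,240,215,9,'pics/i1.png')"
```

```text
time: 10.55
position: [0.6505, 0.0051, 0.1751]
ee_rot: [-0.0, 0.69, 0.724, -0.0]
contact_force: [0.4, 0.0, -1.4]
opening: 0.113
time: 10.85
position: [0.6506, 0.005, 0.1735]
ee_rot: [-0.0, 0.69, 0.724, -0.0]
contact_force: [-0.4, 0.1, -2.4]
opening: 0.111
time: 11.15
position: [0.6506, 0.0051, 0.1714]
ee_rot: [-0.0, 0.69, 0.724, -0.0]
contact_force: [0.9, -0.0, -1.8]
opening: 0.112
t 11.15 pos [0.6506 0.0051 0.1714] F [ 0.9  -0.02 -1.79] op 0.112
tool y angle 0.0474 tool z [-3.e-04  0.e+00 -1.e+00] shift mm [-0.3 -0.  -3.6]
spin deg -0.0
```

View pics/i1.png

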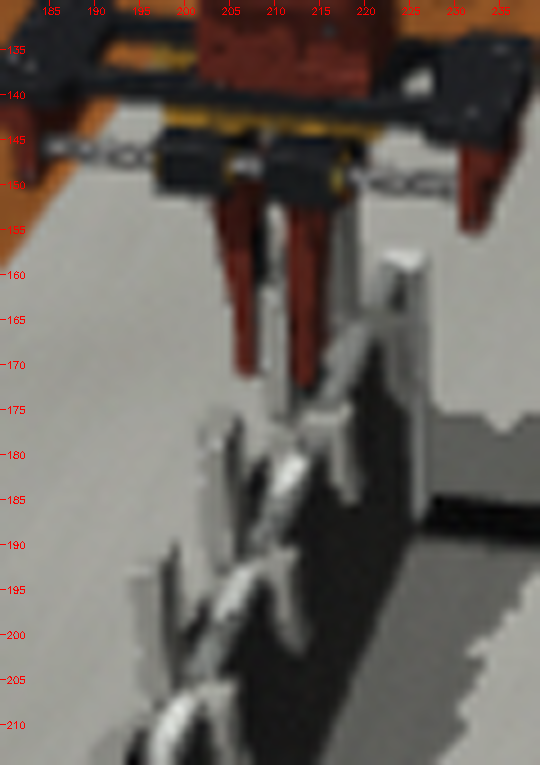

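```bash
python3 -m handwheel '[{"tx":0,"ty":0,"tz":0.7,"spin":0},{"tx":0,"ty":0,"tz":0,"spin":0}]'
python3 -m handwheel '[{"tx":0,"ty":0,"tz":0.7,"spin":0},{"tx":0,"ty":0,"tz":0,"spin":0}]'
python3 -m handwheel '[{"tx":0,"ty":0,"tz":0.7,"spin":0},{"tx":0,"ty":0,"tz":0,"spin":0}]'
```

```text
time: 11.4
position: [0.6506, 0.005, 0.1709]
ee_rot: [-0.0, 0.69, 0.724, -0.0]
contact_force: [1.6, 0.6, -1.2]
opening: 0.116
time: 11.6
position: [0.6507, 0.005, 0.1705]
ee_rot: [0.0, 0.69, 0.724, 0.0]
contact_force: [-0.7, 0.5, 0.9]
opening: 0.11
time: 11.8
position: [0.6507, 0.005, 0.1705]
ee_rot: [0.0, 0.69, 0.724, 0.0]
contact_force: [-2.0, 0.1, 3.2]
opening: 0.113
```

```bash
python3 -m handwheel '[{"tx":1,"ty":0,"tz":0,"spin":0},{"tx":1,"ty":0,"tz":0,"spin":0},{"tx":1,"ty":0,"tz":0,"spin":0},{"tx":0,"ty":0,"tz":0,"spin":0}]'
python3 -m handwheel '[{"tx":1,"ty":0,"tz":0,"spin":0},{"tx":1,"ty":0,"tz":0,"spin":0},{"tx":0,"ty":0,"tz":0,"spin":0}]'
python3 -m handwheel '[{"tx":1,"ty":0,"tz":0,"spin":0},{"tx":1,"ty":0,"tz":0,"spin":0},{"tx":0,"ty":0,"tz":0,"spin":0}]'
```

```text
time: 12.2
position: [0.651, 0.0071, 0.1705]
ee_rot: [0.001, 0.69, 0.723, 0.0]
contact_force: [-0.6, -4.0, 4.8]
opening: 0.114
time: 12.5
position: [0.651, 0.0092, 0.1705]
ee_rot: [0.001, 0.69, 0.723, 0.0]
contact_force: [0.4, -4.2, 4.5]
opening: 0.115
time: 12.8
position: [0.6509, 0.0113, 0.1704]
ee_rot: [0.001, 0.69, 0.723, 0.0]
contact_force: [0.3, -5.0, 5.1]
opening: 0.111
```

```bash
python3 -m handwheel '[{"tx":1,"ty":0,"tz":0,"spin":0},{"tx":0,"ty":0,"tz":0,"spin":0}]'
python3 -m handwheel '[{"tx":1,"ty":0,"tz":0,"spin":0},{"tx":0,"ty":0,"tz":0,"spin":0}]'
python3 -m handwheel '[{"tx":1,"ty":0,"tz":0,"spin":0},{"tx":0,"ty":0,"tz":0,"spin":0}]'
```

```text
time: 13.0
position: [0.6508, 0.0124, 0.1704]
ee_rot: [0.001, 0.69, 0.723, 0.0]
contact_force: [0.3, -4.4, 4.7]
opening: 0.113
time: 13.2
position: [0.6507, 0.0136, 0.1701]
ee_rot: [0.001, 0.69, 0.724, 0.0]
contact_force: [1.4, -4.6, 4.7]
opening: 0.109
time: 13.4
position: [0.6497, 0.0159, 0.1681]
ee_rot: [-0.001, 0.69, 0.724, -0.0]
contact_force: [0.8, -0.2, -0.9]
opening: 0.114
```

```bash
python3 -m handwheel '[{"tx":0,"ty":0,"tz":1,"spin":0},{"tx":0,"ty":0,"tz":1,"spin":0},{"tx":0,"ty":0,"tz":0,"spin":0}]'
python3 -m handwheel '[{"tx":0,"ty":0,"tz":1,"spin":0},{"tx":0,"ty":0,"tz":1,"spin":0},{"tx":0,"ty":0,"tz":0,"spin":0}]'
```

```text
time: 13.7
position: [0.6498, 0.0155, 0.1664]
ee_rot: [-0.001, 0.69, 0.724, -0.0]
contact_force: [-0.0, 0.5, -1.1]
opening: 0.116
time: 14.0
position: [0.6501, 0.0151, 0.1653]
ee_rot: [-0.0, 0.69, 0.724, -0.0]
contact_force: [0.5, -0.2, -1.1]
opening: 0.114
```

```bash
python3 -m handwheel '[{"tx":0,"ty":0,"tz":1,"spin":0},{"tx":0,"ty":0,"tz":0,"spin":0},{"tx":0,"ty":0,"tz":0,"spin":0}]'
python3 -m handwheel '[{"tx":0,"ty":0,"tz":1,"spin":0},{"tx":0,"ty":0,"tz":0,"spin":0}]'
python3 -m handwheel '[{"tx":0,"ty":0,"tz":1,"spin":0},{"tx":0,"ty":0,"tz":0,"spin":0}]'
```

```text
time: 14.3
position: [0.6502, 0.015, 0.1645]
ee_rot: [0.0, 0.69, 0.724, 0.0]
contact_force: [-0.3, -0.3, -1.6]
opening: 0.113
time: 14.5
position: [0.6501, 0.015, 0.1634]
ee_rot: [-0.0, 0.69, 0.724, -0.0]
contact_force: [0.4, -0.4, -0.2]
opening: 0.116
time: 14.7
position: [0.6502, 0.015, 0.1626]
ee_rot: [0.0, 0.69, 0.724, 0.0]
contact_force: [-0.4, 0.3, -0.6]
opening: 0.114
```

```bash
python3 -m handwheel '[{"tx":0,"ty":0,"tz":0.7,"spin":0},{"tx":0,"ty":0,"tz":0,"spin":0}]'
python3 -m handwheel '[{"tx":0,"ty":0,"tz":0.6,"spin":0},{"tx":0,"ty":0,"tz":0,"spin":0},{"tx":0,"ty":0,"tz":0,"spin":0}]'
```

```text
time: 14.9
position: [0.6502, 0.015, 0.1626]
ee_rot: [0.0, 0.69, 0.724, 0.0]
contact_force: [-1.1, -0.6, 1.8]
opening: 0.111
time: 15.2
position: [0.6502, 0.015, 0.1626]
ee_rot: [0.0, 0.69, 0.724, 0.0]
contact_force: [-1.8, -0.3, 4.7]
opening: 0.109
```

```bash
python3 -m handwheel '[{"tx":0,"ty":0,"tz":-1.0,"spin":0},{"tx":0,"ty":0,"tz":0,"spin":0},{"tx":0,"ty":0,"tz":0,"spin":0}]'
python3 -c "
from h import *
crop(read_camera('side')[:,:,::-1],180,130,240,215,9,'pics/j1.png')"
python3 -m handwheel '[{"tx":0,"ty":0,"tz":0,"spin":0},{"tx":0,"ty":0,"tz":0,"spin":0},{"tx":0,"ty":0,"tz":0,"spin":0},{"tx":0,"ty":0,"tz":0,"spin":0},{"tx":0,"ty":0,"tz":0,"spin":0}]' 0.6 20
python3 -m handwheel '[{"tx":0,"ty":0,"tz":0,"spin":0},{"tx":0,"ty":0,"tz":0,"spin":0},{"tx":0,"ty":0,"tz":0,"spin":0}]'
```

```text
time: 15.5
position: [0.6503, 0.015, 0.1626]
ee_rot: [0.0, 0.69, 0.724, 0.0]
contact_force: [-2.0, -0.5, 4.9]
opening: 0.114
time: 16.05
position: [0.6502, 0.015, 0.162]
ee_rot: [-0.0, 0.69, 0.724, -0.0]
contact_force: [0.0, 0.5, 0.1]
opening: 0.406
time: 16.35
position: [0.6502, 0.015, 0.1623]
ee_rot: [0.0, 0.69, 0.724, 0.0]
contact_force: [-0.2, 0.5, -0.0]
opening: 0.402
```

View pics/j1.png

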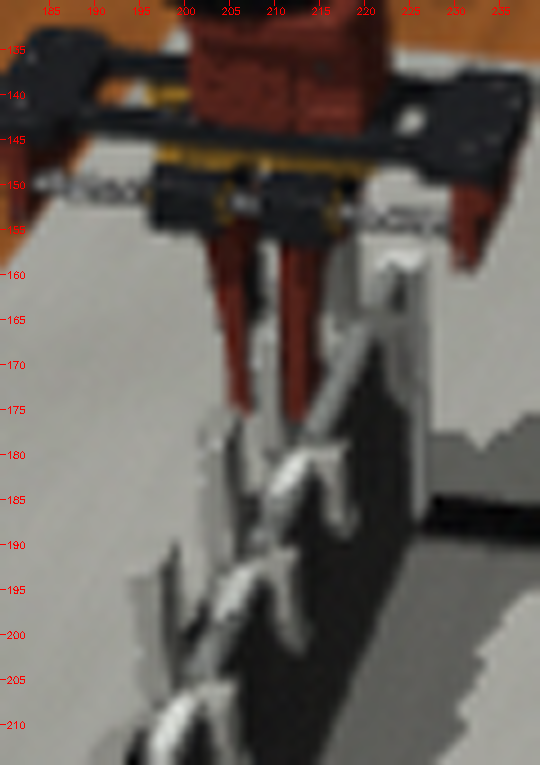

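```bash
python3 -m handwheel '[{"tx":0,"ty":0,"tz":-4,"spin":0},{"tx":0,"ty":0,"tz":-8,"spin":0},{"tx":0,"ty":0,"tz":-15,"spin":0},{"tx":0,"ty":0,"tz":-20,"spin":0},{"tx":0,"ty":0,"tz":-25,"spin":0}]'
python3 -m handwheel '[{"tx":0,"ty":0,"tz":-25,"spin":0},{"tx":0,"ty":0,"tz":-25,"spin":0},{"tx":0,"ty":0,"tz":-25,"spin":0},{"tx":-20,"ty":-30,"tz":-10,"spin":0},{"tx":-30,"ty":-30,"tz":0,"spin":0}]'
python3 -m handwheel '[{"tx":-40,"ty":-20,"tz":0,"spin":0},{"tx":-45,"ty":-15,"tz":0,"spin":0},{"tx":-45,"ty":-15,"tz":0,"spin":0},{"tx":-45,"ty":-10,"tz":0,"spin":0},{"tx":-45,"ty":-10,"tz":0,"spin":0}]'
python3 -m handwheel '[{"tx":-45,"ty":-10,"tz":0,"spin":0},{"tx":-40,"ty":-10,"tz":0,"spin":0},{"tx":-20,"ty":-10,"tz":0,"spin":0},{"tx":0,"ty":0,"tz":0,"spin":0},{"tx":0,"ty":0,"tz":0,"spin":0}]'
python3 -c "
from h import *
s=read_camera('side')[:,:,::-1];t=read_camera('top')[:,:,::-1]
cv2.imwrite('pics/k0.png',np.vstack([s,t])[:,:].copy())
crop(s,170,140,240,260,6,'pics/k1.png');crop(t,165,95,315,170,5,'pics/k2.png')"
```

```text
time: 16.85
position: [0.65, 0.015, 0.2356]
ee_rot: [-0.0, 0.69, 0.724, -0.0]
contact_force: [0.4, -0.1, -0.1]
opening: 0.406
time: 17.35
position: [0.5928, -0.0371, 0.3226]
ee_rot: [0.002, 0.689, 0.725, 0.001]
contact_force: [-0.5, -1.4, 0.9]
opening: 0.397
time: 17.85
position: [0.5323, -0.2625, 0.3215]
ee_rot: [0.001, 0.69, 0.724, 0.0]
contact_force: [0.6, -0.1, 0.1]
opening: 0.403
time: 18.35
position: [0.508, -0.3672, 0.3204]
ee_rot: [0.001, 0.69, 0.723, 0.0]
contact_force: [-0.6, 0.6, -0.5]
opening: 0.4
```

View pics/k1.png

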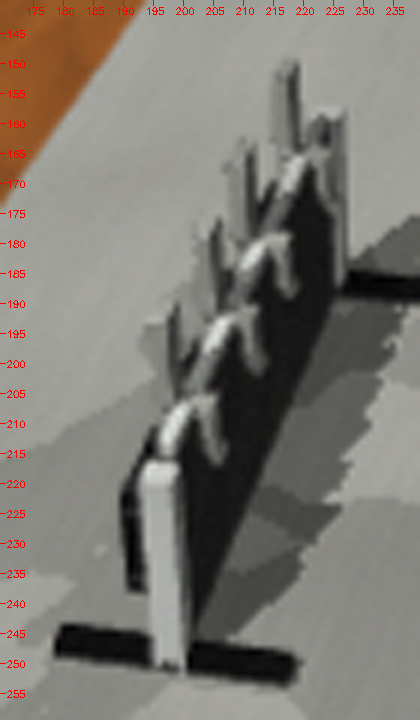

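View pics/k2.png

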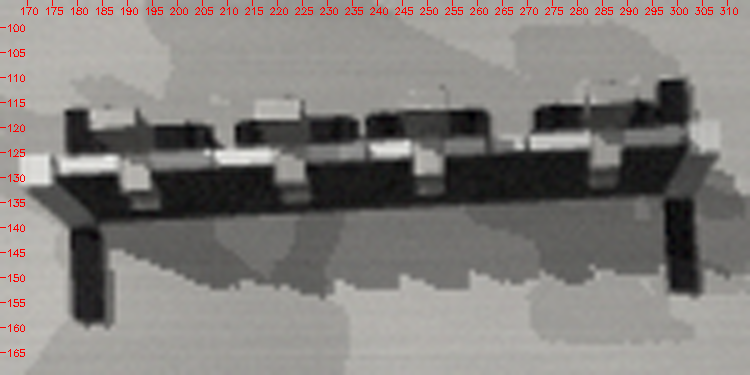

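```bash
python3 -c "
from h import *
a=cv2.imread('pics/k0.png')[384:]; b=cv2.imread('pics/top0.png')
for n,(x0,y0,x1,y1) in {'spool':(105,190,135,220),'jar':(390,170,420,200),'driver':(365,210,435,270),'blueA':(320,178,348,210),'blueB':(335,252,365,285)}.items(): print(n,np.abs(a[y0:y1,x0:x1].astype(int)-b[y0:y1,x0:x1]).mean().round(1))
cv2.imwrite('pics/l.png',a)
s=bot.observe();print(s['time'],s['contact_force'],abs(s['joint_velocities']).max())"
```

```text
spool 4.5
jar 3.4
driver 14.3
blueA 4.6
blueB 4.6
18.45 [ 0.321117    0.45769261 -0.50767396] 0.009525156860882036
```

View pics/l.png

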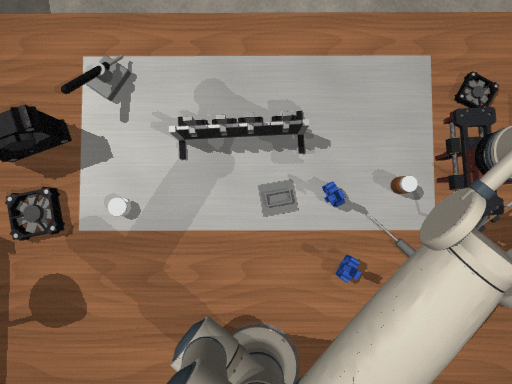

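The top view shows four fans on the rack, with the new hook at about (250,126). The cradle at (278,197) is empty, and the bystanders and blue look-alikes are where they were. The driver is partly hidden by the arm passing well above it.

```bash
python3 -c "
from rig import bot
print(bot.sign_off())"
```

```text
the job is handed in; nothing more can be done
None
```

The fan now hangs by itself in the rack's empty inner place, and I handed the job in at about 18.5 s.

**What I did:** I gripped the fan by its tab, lifted it over the panel and lowered it between its two neighbours until the hook touched the crest, with the TCP at z 170.5 mm. I then slid it along the panel under a light press of about 7 N until it dropped into the notch, about 10 mm off the place's centre.

**Seating:** I lowered it to the notch floor with the TCP at z 162.6 mm, which is 7.9 mm below the crest and matches the 8 mm given. The press on the floor was about 7 N, against the 25 N limit. I eased off slightly before opening the gripper, but the reading still showed about 5 N; it fell to zero once the fingers opened.

**Last checks:**
- Both cameras show four fans hanging in line, with the three neighbours where they were.
- The cradle is empty, and the spool, jar and both blue look-alikes match the first pictures.
- The arm partly covered the driver in the last top view, so its picture comparison was inconclusive (14 against 3 to 5 for the rest). The arm passed well above it.
- The arm was clear of everything, with contact force at noise level.

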